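# Third hand for a shelf post

## Robot

A 7-joint arm with a two-finger parallel gripper is mounted at the origin on a cart in front of the work surface, level with it; the furniture and walls round the work are solid. World frame = base frame: x ahead of the robot, y to its left, z up, the work surface at z = 0. Lengths are in m, angles in rad, forces in N, time in s.
With the tool pointing down it reaches from about 0.35 to 0.9 m from the base axis. Payload 19.9 kg.
Tool frame: the origin (TCP) lies between the finger pads; the fingertips stand 11 mm ahead of it and the grasp point (between the pads) lies 8 mm behind it; z points along the fingers, y is the line along which they close (so a half turn about z gives the same grasp; the last joint's range is limited). The gripper opens to 94 mm and grips with 3 to 60 N. Pads are 16 mm wide; open, the fingers measure 119 mm over their backs; the gripper's body (75 mm by 177 mm) begins 78 mm behind the grasp point.
Start: joints at [1.06, 0.417, -0.01, 1.614, 0.005, 1.111, -0.053], TCP at [0.282, -0.558, 0.216] pointing down, gripper open.
Joint ranges: [-2.81, 2.81], [-0.39, 2.02], [-1.27, 1.25], [0.06, 2.57], [-1.19, 4.33], [0.19, 2], [-2.82, 2.82]. Speed limits (rad/s): [1.89, 1.89, 2.39, 2.39, 3.01, 3.01, 3.01].

## Interface

Orientations are given as a unit quaternion [w, x, y, z].
In Python, from bench import ctrl gives the robot as it stands.
- The arm moves only by the tool step_arm, never from a script. Its argument "steps" is a list of rows, each a list of 4 numbers: the shift along the tool's x, y, z in units of 50 mm (1.0 is 50 mm), then the turn about the tool's z in units of 5 degrees (1.0 is 5 degrees). A call has 1 to 12 rows; each row shifts and turns the commanded pose from where the row before left it, along the tool's axes as they then stand; what a row does not reach is not made up. A row lasts 1/10 s, in which the tool goes at most 50 mm and 8.59 degrees, less where a joint would pass 70% of its speed; a pose out of reach is approached as far as the arm can. A call is refused whole if a number of a shift passes 1 or a number of a turn 1, either way. A call with a gripper value outside its range is refused whole. "gripper" is the opening, from 0 (shut) to 1 (fully open), set as the call begins (left out, the last holds). The fingers move at their own pace and stop on an object; "force" is the grip in N (left out, the last holds). Time passes only in rows, so rows that do not move let the fingers close. It gives the time, the measured TCP pose, the force, the opening and the grip force at its end, in the units of the state.
- ctrl.observe(): the state, without advancing time (a new reading comes with each control period).
- ctrl.read_camera(name): name is "side" or "top" or "wrist"; returns (picture, depth): 420x560x3 uint8, blue, green, red; 420x560 float32, m along the optical axis (not along the pixel's ray), 0 where there is no reading.
- ctrl.calibration(name): a dict with "mtx" (3x3 intrinsics, pixels), "rvec" (rotation vector, rad) and "tvec" (3), from world to camera coordinates, as OpenCV has them; the wrist camera has in their place "tool_from_camera" (4x4, takes a point from camera to tool coordinates, whose origin is the TCP and whose axes are the flange's). Camera axes: x right, y down, z forward; pixel columns grow to the right and rows downward; lengths in m; the calibration is good to about 2 mm. A picture is of the moment at which its call begins: read the wrist's pose just before it. calibration takes no time and is no camera call.
- ctrl.finish_job(): hands the job in; it is judged then, once.
The state is a dict: "clock": time; "joints": joint angles; "joint_vel": joint speeds; "joint_efforts": joint torques, N m; "eef_pos": TCP position; "orientation": TCP orientation; "force": force on the tool from outside, world axes, zero at the start; "wrist_torque": the same for the moment, N m; "opening": opening from 0.0 (shut) to 1.0 (fully open); "grip_force": force on a finger pad.
Only numpy, scipy, OpenCV 4.12 (cv2) and the standard library are available. Lean on these libraries where they do the work, as an engineer would, in place of code of your own. Each camera call takes 0.05 s, during which the arm holds its last target. There are 200 camera calls.

## Task

I am putting together the little dark spice shelf. Take the loose post, turn it so that its bare flat side faces the back board, stand it on the base board with the flat seated in the empty groove, and press it square against the groove with a steady push of about 10 newtons so that I can screw it on from behind. Finish while still gripping it and pressing, do not let go, and leave the other things where they are.

Things in the scene. Friction and masses are not known exactly. Their poses are not given: they have to be found in the camera images.
- post: the loose post: dark upright wooden rod, 44 mm across, 120 mm high, 150 g, with one side planed to a pale bare flat. Origin on its axis at the foot, z up, x out of the flat. Grip it across y (its round sides, 44 mm apart); about 88 mm above the foot keeps the gripper clear of the shelf. At the start the flat is turned 0.4 to 1.8 rad clockwise (from above) from the way it must face
- post_flat (a point): the middle of the post's bare flat (25 mm wide, full height, two pilot holes): 18 mm from the axis along the post's x, 60 mm above the foot; axes as the post's. A yellow crayon line on the post's top end runs from its axis to the flat
- shelf: the dark shelf, held fast on a black mat. Origin on the worktop midway between the two post places; x (level) through the back board to its rear, y along the board, z up. Base board 12 mm thick, x -62 to 30, y -130 to 130 mm; back board x 14 to 30 mm, top at z 132 mm. Two upright grooves in the board's front face at y -80 and +80 mm, 39 mm wide, 4 mm deep; one is filled by the fitted post
- seat: the empty groove, at either end of the shelf: bare pale wood, two screw holes, yellow line on top. Its frame is the pose post has when home: origin on the base board's top (12 mm above the worktop), x into the groove (the way to press), z up. Groove floor at x = 18 mm, mouth (face of the back board) at 14 mm: fingers must not reach further ahead of the post's axis than that
- seat_face (a point): the middle of the empty groove's floor, 18 mm along x from the seat's origin and 60 mm above the base board; post_flat lies on it when home. x into the groove, z up. The wood is stiff: after contact a fraction of a millimetre changes the push by newtons
- fitted_post: the other post, alike, already screwed into the other groove, 160 mm along the shelf from the empty one; its top is 132 mm above the worktop. Fixed. Origin on its axis at its foot, x into the groove
- screwdriver: red-handled screwdriver lying beyond the shelf, loose, about 200 mm long; not to be moved. Origin under its middle
- tape: roll of masking tape lying flat, 98 mm across, 25 mm high, loose; not to be moved. Origin at the centre of its underside
- jar_a: spice jar, 45 mm across, 106 mm high, with a red cap, standing among the jars waiting for the shelf; not part of the job. Origin at the centre of its underside, z up
- jar_b: spice jar, 45 mm across, 106 mm high, with a red cap, standing among the jars waiting for the shelf; not part of the job. Origin at the centre of its underside, z up
- jar_c: spice jar, 45 mm across, 106 mm high, with a red cap, standing among the jars waiting for the shelf; not part of the job. Origin at the centre of its underside, z up
- salt: grey and clear salt shaker, 44 mm across, 90 mm high, by the spice jars; not part of the job. Origin at the centre of its underside
Mind the look-alikes: they are no part of the job. Leave any green or turquoise look-alike of the post alone.

How it is judged:
On the way:
1. the loose post is lifted clear of the worktop (height (world z) of post above 0.012 m), for 0.1 s.
At the end, for the whole second after the job is handed in: Still gripped (over 2 N), the loose post is home in the empty groove: flat within 3 mm of the groove floor in depth, 3 mm sideways, 5 mm in height; upright to 0.06 rad, square to 0.09 rad; pressing the floor with 5 to 16 N through the last second. Other loose things moved under 20 mm (x of post_flat in the frame of seat_face between -0.003 and 0.003 m and y of post_flat in the frame of seat_face between -0.003 and 0.003 m and z of post_flat in the frame of seat_face between -0.005 and 0.005 m and angle between the z axis of post and the z axis of seat, either way round below 0.06 rad and angle between the x axis of post and the x axis of seat, either way round below 0.09 rad and contact force between post and seat between 5 and 16 N and contact force between the fingers and post above 2 N); the arm keeps its last pose, push and grip.
It fails at once if a bystander is moved by more than 20 mm (distance of any of screwdriver, tape, jar_a, jar_b, jar_c, salt from where it was at the start of the episode above 0.02 m).
It also fails if it takes over 48 s, if anything falls off the work surface, if the arm or the gripper's body presses on something with over 40 N, if the wrist force passes 120 N, or if a joint passes its speed limit or range.

## Working session

There is one attempt and no reset: what is moved stays moved. The work goes in short steps, Python scripts to look and compute and a tool call to move; the robot and the scene stay as the last step left them, time stands still between calls to the robot, and variables do not carry over. Pictures are saved under pics/ and viewed, at most 10 in all, crops included, and the job is handed in when it is done.

Besides the shell and the picture viewer there is one more tool, called after "Request:" as name(argument=value, ...), one argument or row to a line, values as JSON. step_arm: Moves the arm, as the interface text tells. Its arguments: {"type":"object","properties":{"steps":{"type":"array","items":{"type":"array","items":{"type":"number"}}},"gripper":{"type":"number"},"force":{"type":"number"}},"required":["steps"]}

```bash
mkdir -p pics; cat > h.py <<'E'
import numpy as np, cv2
from bench import ctrl
from scipy.spatial.transform import Rotation as R
def cam(n):
    s=ctrl.observe(); im,d=ctrl.read_camera(n); c=ctrl.calibration(n); K=np.array(c['mtx'],float)
    if n=='wrist':
        T=np.array(c['tool_from_camera']); q=s['orientation']; Rt=R.from_quat([q[1],q[2],q[3],q[0]]).as_matrix()
        Rw=Rt@T[:3,:3]; o=Rt@T[:3,3]+np.array(s['eef_pos'])
    else:
        Rc=cv2.Rodrigues(np.array(c['rvec'],float))[0]; Rw=Rc.T; o=-Rc.T@np.array(c['tvec'],float).ravel()
    return im,d,K,Rw,o
def plane(uv,z,K,Rw,o):
    uv=np.atleast_2d(uv).astype(float); r=np.c_[uv,np.ones(len(uv))]@np.linalg.inv(K).T@Rw.T
    return o+r*((z-o[2])/r[:,2])[:,None]
def cloud(d,K,Rw,o):
    v,u=np.indices(d.shape); p=np.stack([u,v,np.ones_like(u)],-1)@np.linalg.inv(K).T*d[...,None]
    return p@Rw.T+o
E
python3 - <<'E'
from h import *
for n in ['top','side','wrist']:
    im,d,K,Rw,o=cam(n); cv2.imwrite(f'pics/{n}0.png',im); np.savez(f'{n}0.npz',im=im,d=d,K=K,Rw=Rw,o=o)
    print(n,o.round(3),Rw[:,2].round(3),K[0,0])
print(ctrl.observe())
E
```

```text
top [ 0.335 -0.024  1.214] [ 0.18   0.007 -0.984] 470.2707937077648
side [ 0.536 -0.871  0.64 ] [-0.012  0.84  -0.543] 413.1302511870639
wrist [ 0.358 -0.52   0.384] [-0.255 -0.127 -0.959] 330.5126635386946
{'clock': 0.15, 'joints': array([ 1.06050089,  0.41785513, -0.01032062,  1.61404895,  0.00470027,
        1.1107352 , -0.0529504 ]), 'joint_vel': array([-0.00050358, -0.00146824, -0.00019601, -0.00213111, -0.00079473,
        0.00030725, -0.00047342]), 'joint_efforts': array([-2.78515008e-04, -8.51529694e+01,  6.38391618e-01, -4.26134133e+01,
       -4.88352135e-02,  1.73379667e-02,  4.60795911e-05]), 'eef_pos': array([ 0.28224663, -0.55729956,  0.21595203]), 'orientation': array([-4.87259018e-04,  9.72645735e-01,  2.32292948e-01, -1.55157102e-04]), 'force': array([ 0.94177342,  1.3265529 , -0.16887557]), 'wrist_torque': array([0.01992157, 0.06160255, 0.00917269]), 'grip_force': 0.0, 'opening': 0.9973568879894389}
```

View pics/top0.png

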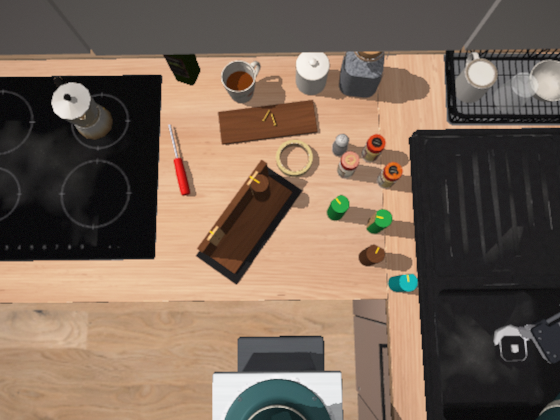

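View pics/side0.png

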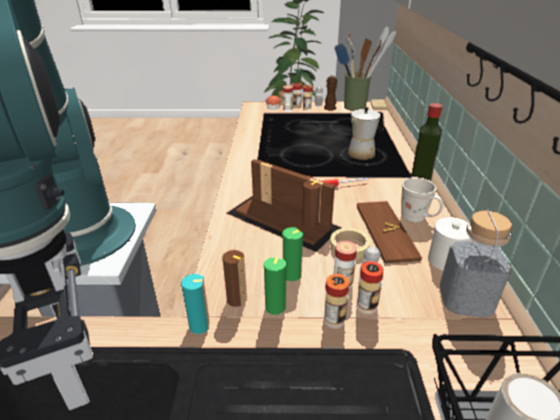

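The top view shows the loose post at about (373,255) between turquoise and green look-alikes. The fitted post is at (260,183) and the empty groove at about (213,236). Next I'll measure these.

```bash
python3 - <<'E'
from h import *
z=np.load('top0.npz'); im=z['im'];d=z['d'];K,Rw,o=z['K'],z['Rw'],z['o']
P=cloud(d,K,Rw,o)
hsv=cv2.cvtColor(im,cv2.COLOR_BGR2HSV)
m=cv2.inRange(hsv,(18,140,120),(35,255,255))
n,l,st,c=cv2.connectedComponentsWithStats(m)
for i in range(1,n):
    if st[i,4]>3:
        q=np.argwhere(l==i)[:,::-1]
        vx,vy,x0,y0=cv2.fitLine(q.astype(np.float32),2,0,.01,.01).ravel()
        t=(q-[x0,y0])@[vx,vy]; e=[[x0+vx*k,y0+vy*k] for k in (t.min()-.5,t.max()+.5)]
        print(st[i],np.nanmedian(P[l==i],0).round(3),'ends@.12',plane(e,.12,K,Rw,o)[:,:2].round(4).tolist(),'@.132',plane(e,.132,K,Rw,o)[:,:2].round(4).tolist())
# post & fitted tops by depth
for nm,(a,b,cx,dx),zr in [('post',(235,275,355,392),(.112,.128)),('fit',(165,210,245,285),(.124,.14))]:
    q=P[a:b,cx:dx].reshape(-1,3); q=q[(q[:,2]>zr[0])&(q[:,2]<zr[1])]
    cc,r=cv2.minEnclosingCircle(q[:,:2].astype(np.float32)); print(nm,len(q),q.mean(0).round(4),np.round(cc,4),r)
# all high points near shelf: back board top
q=P[155:290,190:310].reshape(-1,3); q=q[(q[:,2]>.124)&(q[:,2]<.14)]
print(len(q), cv2.minAreaRect(q[:,:2].astype(np.float32)*1000))
# side camera yellow etc
A=cv2.resize(im[225:300,345:425],None,fx=5,fy=5,interpolation=2); B=cv2.resize(im[155:255,190:310],None,fx=3.75,fy=3.75,interpolation=2)
cv2.imwrite('pics/c0.png',np.hstack([A,B])[:,:800] if A.shape[0]==B.shape[0] else A); print(A.shape,B.shape)
E
```

```text
[262 110   8  11  23] [0.814 0.022 0.016] ends@.12 [[0.7586, 0.0271], [0.7877, 0.0102]] @.132 [[0.754, 0.0265], [0.7827, 0.0098]]
[271 114   5  12  23] [0.803 0.003 0.015] ends@.12 [[0.7774, 0.0056], [0.7468, -0.0033]] @.132 [[0.7726, 0.0053], [0.7422, -0.0036]]
[249 176  11   8  30] [0.609 0.046 0.131] ends@.12 [[0.6205, 0.0606], [0.6025, 0.034]] @.132 [[0.6174, 0.0596], [0.5996, 0.0334]]
[336 198   5   6  14] [ 0.556 -0.151  0.12 ] ends@.12 [[0.5633, -0.1454], [0.5499, -0.1568]] @.132 [[0.5608, -0.1441], [0.5475, -0.1553]]
[376 216   7   3  14] [ 0.516 -0.248  0.12 ] ends@.12 [[0.5191, -0.2388], [0.5143, -0.2551]] @.132 [[0.5171, -0.2364], [0.5123, -0.2526]]
[209 231   5   4  13] [0.484 0.147 0.132] ends@.12 [[0.4889, 0.1542], [0.4805, 0.1425]] @.132 [[0.4872, 0.1522], [0.4789, 0.1407]]
[375 247   5   7  20] [ 0.439 -0.239  0.12 ] ends@.12 [[0.4304, -0.2332], [0.4471, -0.2428]] @.132 [[0.4293, -0.2309], [0.4459, -0.2404]]
[407 275   2   6   7] [ 0.376 -0.306  0.119] ends@.12 [[0.3812, -0.3043], [0.3677, -0.3069]] @.132 [[0.3807, -0.3012], [0.3674, -0.3038]]
post 276 [ 0.4292 -0.232   0.1188] [ 0.4299 -0.2329] 0.022216172888875008
fit 432 [0.6058 0.0406 0.131 ] [0.6108 0.0444] 0.040846846997737885
1003 ((536.8466796875, 85.36720275878906), (52.566707611083984, 259.8360900878906), 54.50220489501953)
(375, 400, 3) (375, 450, 3)
```

View pics/c0.png

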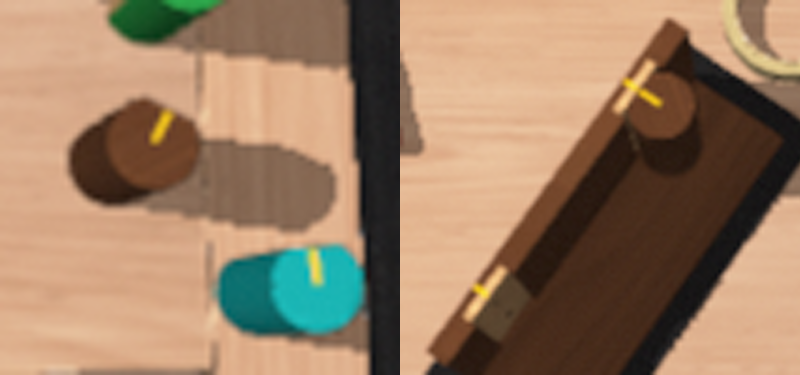

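The crop shows the post's yellow line pointing up and to the right, about -30° in the world frame. It also shows the empty groove with its pale floor at the lower left of the shelf.

- **Post:** axis at about (0.430, -0.233).
- **Seat:** at about (0.469, 0.128), with x at about 54.5°. Board length measures 260 mm and top height 0.131 m, which match the given sizes.

Now I'll move above the post.

Request:
step_arm(
  steps=[
    [0.556,-0.446,0,0],
    [0.556,-0.446,0,0],
    [0.556,-0.446,0,0],
    [0.556,-0.446,0,0],
    [0.556,-0.446,0,0],
    [0.556,-0.446,0,0],
    [0.556,-0.446,0,0],
    [0.556,-0.446,0,0],
    [0.556,-0.446,0,0],
    [0.556,-0.446,0,0],
    [0,0,0,0],
    [0,0,0,0],
  ],
  gripper=0.8,
  force=25,
)

```text
clock: 1.35
eef_pos: [0.4297, -0.2327, 0.2164]
orientation: [-0.0, 0.972, 0.233, -0.0]
force: [0.2, 0.1, -0.5]
opening: 0.8
grip_force: 0.0
```

Request:
step_arm(
  steps=[
    [0,0,0,1],
    [0,0,0,1],
    [0,0,0,1],
    [0,0,0,1],
    [0,0,0,1],
    [0,0,0,1],
    [0,0,0,1],
    [0,0,0,1],
    [0,0,0,1],
    [0,0,0,1],
    [0,0,0,1],
    [0,0,0,0.4],
  ],
)

```text
clock: 2.55
eef_pos: [0.429, -0.2342, 0.2163]
orientation: [0.0, 0.965, -0.263, -0.0]
force: [-0.2, -0.6, 0.3]
opening: 0.797
grip_force: 0.0
```

```bash
python3 - <<'E'
from h import *
im,d,K,Rw,o=cam('wrist'); cv2.imwrite('pics/w1.png',im)
np.savez('w1.npz',im=im,d=d,K=K,Rw=Rw,o=o); s=ctrl.observe(); print(s['eef_pos'],s['orientation'],s['joints'].round(3),s['opening'])
E
```

```text
[ 0.42902487 -0.23422821  0.21632441] [ 1.04930654e-04  9.64817103e-01 -2.62921888e-01 -1.64912645e-04] [ 0.527  0.176 -0.101  1.941  0.021  1.025 -1.686] 0.8007956374452213
```

View pics/w1.png

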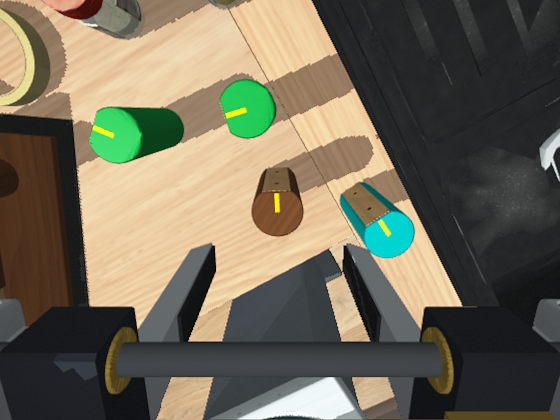

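The wrist view shows the post top at about (277,210), between the fingers. Its flat faces up in the image, along the tool's x, and the yellow line is nearly vertical. Now to refine the position.

```bash
cat >> h.py <<'E'
def topfit(P,z,cxy,tol=.004,rad=.035):
    m=(abs(P[...,2]-z)<tol)&(np.hypot(P[...,0]-cxy[0],P[...,1]-cxy[1])<rad); q=P[m]
    c,r=cv2.minEnclosingCircle(q[:,:2].astype(np.float32)); return q,np.array(c),r
def yline(im,P,z,cxy,K,Rw,o,rad=.035):
    m=cv2.inRange(cv2.cvtColor(im,cv2.COLOR_BGR2HSV),(20,150,130),(35,255,255))>0
    m&=(abs(P[...,2]-z)<.006)&(np.hypot(P[...,0]-cxy[0],P[...,1]-cxy[1])<rad)
    q=plane(np.argwhere(m)[:,::-1],z,K,Rw,o)[:,:2]*1000
    vx,vy,x,y=cv2.fitLine(q.astype(np.float32),2,0,.01,.01).ravel(); t=(q-[x,y])@[vx,vy]
    return len(q),np.degrees(np.arctan2(vy,vx)),(np.array([x,y])+np.outer([t.min(),t.max()],[vx,vy]))/1000
E
python3 - <<'E'
from h import *
z=np.load('w1.npz'); im=z['im'];K,Rw,o=z['K'],z['Rw'],z['o']; P=cloud(z['d'],K,Rw,o)
q,c,r=topfit(P,.12,(.43,-.233)); print(len(q),q.mean(0),c,r)
print(yline(im,P,.12,(.43,-.233),K,Rw,o))
E
```

```text
1985 [ 0.43323639 -0.23430203  0.11996726] [ 0.43299565 -0.23418508] 0.022208649665117264
(103, np.float32(-26.860075), array([[ 0.43259427, -0.23436601],
       [ 0.44736099, -0.24184466]]))
```

Request:
step_arm(
  steps=[
    [0.05,-0.03,0.3,-0.6],
    [0,0,0.5,0],
    [0,0,0.5,0],
    [0,0,0.5,0],
    [0,0,0.4,0],
    [0,0,0.3,0],
    [0,0,0.2,0],
    [0,0,0.03,0],
    [0,0,0,0],
  ],
)

```text
clock: 3.5
eef_pos: [0.4325, -0.2333, 0.0801]
orientation: [0.0, 0.972, -0.235, -0.0]
force: [0.5, 0.4, 0.0]
opening: 0.803
grip_force: 0.0
```

Request:
step_arm(
  steps=[
    [0,0,0,0],
    [0,0,0,0],
    [0,0,0,0],
    [0,0,0,0],
    [0,0,0,0],
    [0,0,0,0],
    [0,0,0,0],
    [0,0,0,0],
  ],
  gripper=0.3,
  force=30,
)

```text
clock: 4.3
eef_pos: [0.4327, -0.233, 0.0801]
orientation: [0.0, 0.972, -0.235, 0.0]
force: [-1.0, -0.3, 5.8]
opening: 0.468
grip_force: 30.0
```

Request:
step_arm(
  steps=[
    [0,0,-0.3,0],
    [0,0,-0.4,0],
    [0,0,-0.4,0],
    [0,0,0,0],
    [0,0,0,0],
  ],
)

```text
clock: 4.8
eef_pos: [0.4324, -0.2329, 0.1345]
orientation: [0.0, 0.972, -0.235, -0.0]
force: [0.4, -0.2, -2.1]
opening: 0.47
grip_force: 30.0
```

Request:
step_arm(
  steps=[
    [-0.285,-0.555,0,0],
    [-0.285,-0.555,0,0],
    [-0.285,-0.555,0,0],
    [-0.285,-0.555,0,0],
    [-0.285,-0.555,0,0],
    [-0.285,-0.555,0,0],
    [-0.285,-0.555,0,0],
    [-0.285,-0.555,0,0],
    [-0.285,-0.555,0,0],
    [-0.285,-0.555,0,0],
    [0,0,0,0],
  ],
)

```text
clock: 5.9
eef_pos: [0.4315, 0.0825, 0.134]
orientation: [-0.0, 0.973, -0.232, -0.001]
force: [0.7, -0.1, -1.3]
opening: 0.468
grip_force: 30.0
```

Request:
step_arm(
  steps=[
    [0,0,0,-0.8],
    [0,0,0,-0.8],
    [0,0,0,-0.8],
    [0,0,0,-0.8],
    [0,0,0,-0.8],
    [0,0,0,-0.8],
    [0,0,0,-0.8],
    [0,0,0,-0.8],
    [0,0,0,-0.8],
    [0,0,0,-0.8],
  ],
)

```text
clock: 6.9
eef_pos: [0.4318, 0.0783, 0.1339]
orientation: [-0.0, 0.994, 0.113, -0.001]
force: [-0.0, -0.5, -0.5]
opening: 0.468
grip_force: 30.0
```

Request:
step_arm(
  steps=[
    [0,0,0,-0.8],
    [0,0,0,-0.8],
    [0,0,0,-0.8],
    [0,0,0,-0.8],
    [0,0,0,-0.8],
    [0,0,0,-0.8],
    [0,0,0,-0.8],
    [0,0,0,-0.8],
    [0,0,0,-0.8],
    [0,0,0,-0.8],
    [0,0,0,-0.3],
    [0,0,0,0],
  ],
)

```text
clock: 8.1
eef_pos: [0.432, 0.0786, 0.1343]
orientation: [-0.0, 0.89, 0.456, -0.0]
force: [-0.4, -0.6, -1.7]
opening: 0.466
grip_force: 30.0
```

```bash
python3 - <<'E'
from h import *
im,d,K,Rw,o=cam('wrist'); cv2.imwrite('pics/w2.png',im)
np.savez('w2.npz',im=im,d=d,K=K,Rw=Rw,o=o)
im,d,K,Rw,o=cam('top'); np.savez('top2.npz',im=im,d=d,K=K,Rw=Rw,o=o); s=ctrl.observe(); print(s['eef_pos'],s['orientation'],s['joints'].round(3),s['opening'])
E
```

```text
[0.43215522 0.07874984 0.13462542] [-1.84478401e-04  8.90001891e-01  4.55956732e-01 -2.42018337e-04] [ 0.231  0.233 -0.534  2.12   0.16   0.827 -1.024] 0.46805444012293923
```

View pics/w2.png

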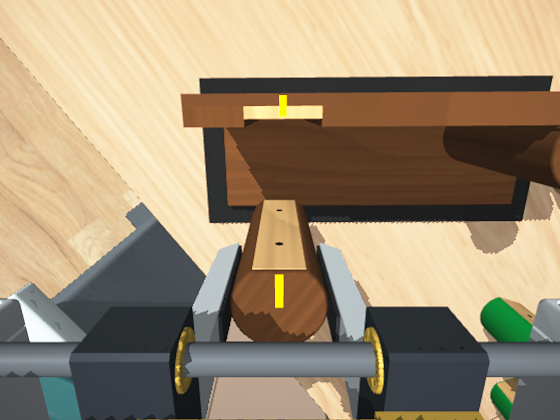

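The view shows the post held with its flat and yellow line (279,290) facing the board. The groove's yellow line is at (283,105), and the pale groove runs from column 244 to 322 on the board top. Next I'll get the relative offsets from this one view.

```bash
python3 - <<'E'
from h import *
z=np.load('w2.npz'); im=z['im'];K,Rw,o=z['K'],z['Rw'],z['o']; P=cloud(z['d'],K,Rw,o)
t=np.array([.43216,.07875,.1346]); a=2*np.arctan2(.45596,.89); print('tool x deg',np.degrees(a))
B=np.array([[np.cos(a),np.sin(a)],[np.sin(a),-np.cos(a)]]).T   # cols toolx, tooly
L=lambda p:((np.atleast_2d(p)[:,:2]-t[:2])@B*1000).round(1)
hsv=cv2.cvtColor(im,cv2.COLOR_BGR2HSV)
ym=cv2.inRange(hsv,(22,180,150),(35,255,255)); pale=cv2.inRange(hsv,(8,40,140),(28,170,255))|ym
def line(mask,zz):
    q=L(plane(np.argwhere(mask)[:,::-1],zz,K,Rw,o)).astype(np.float32)
    v=cv2.fitLine(q,2,0,.01,.01).ravel(); return len(q),np.degrees(np.arctan2(v[1],v[0])).round(2),q.min(0),q.max(0),q.mean(0)
def box(m,r0,r1,c0,c1):
    k=np.zeros_like(m);k[r0:r1,c0:c1]=m[r0:r1,c0:c1];return k
print('post z top',np.median(P[295:325,285:310,2]),np.median(P[280:320,250:268,2]),'board top z',np.median(P[97:120,340:500,2]))
print('post line',line(box(ym,270,315,265,295),.1745)); print('seat line',line(box(ym,90,122,270,295),.132))
g=box(pale,100,124,235,330); print('groove stripe',line(g,.132))
for r in range(104,124,2): c=np.flatnonzero(g[r]); print(r,(c.min(),c.max(),len(c)) if len(c) else None,im[r,300],im[r,400])
# board edges via columns: front top edge and back edge
for nm,rows in(('back',(85,105)),('front',(112,140))):
    pts=[]
    for c in list(range(340,430,4)):
        col=P[:,c,2]; rr=np.flatnonzero(abs(col[80:140]-.132)<.004)+80
        if len(rr): pts.append((c,rr.min()-.5 if nm=='back' else rr.max()+.5))
    q=L(plane(pts,.132,K,Rw,o)).astype(np.float32); v=cv2.fitLine(q,2,0,.01,.01).ravel()
    print(nm,'dir',np.degrees(np.arctan2(v[1],v[0])),q.mean(0))
print('flat top edge',[ (r,np.flatnonzero(box(pale,r,r+1,240,320)[r])[[0,-1]]) for r in (255,262,266,268,270)])
q,c,r=topfit(P,.1745,t[:2],.005,.03); print('post top circle',L(c),r,len(q), q[:,2].mean())
E
```

```text
tool x deg 54.25345273169764
post z top 0.17427375677536822 0.17431558858652196 board top z 0.13203642867292498
post line (304, np.float32(-0.01), array([-0.1, -0.3], dtype=float32), array([16.2,  3.2], dtype=float32), array([8.131905 , 1.4595401], dtype=float32))
seat line (148, np.float32(-0.46), array([81.4,  1.4], dtype=float32), array([90.8,  4.8], dtype=float32), array([86.46355  ,  3.1209428], dtype=float32))
groove stripe (1704, np.float32(89.43), array([ 77.5, -20.6], dtype=float32), array([88.5, 26.1], dtype=float32), array([83.843895 ,  1.8096149], dtype=float32))
104 (np.int64(235), np.int64(327), 29) [ 50  84 137] [ 51  88 142]
106 (np.int64(235), np.int64(326), 91) [146 226 255] [ 51  88 141]
108 (np.int64(235), np.int64(327), 92) [165 239 254] [ 52  89 142]
110 (np.int64(235), np.int64(329), 91) [164 238 254] [ 52  88 141]
112 (np.int64(235), np.int64(327), 90) [163 238 254] [ 52  88 141]
114 (np.int64(235), np.int64(326), 89) [164 239 254] [ 51  88 142]
116 (np.int64(235), np.int64(326), 85) [164 240 254] [ 51  87 141]
118 (np.int64(235), np.int64(326), 91) [115 181 231] [ 51  88 141]
120 (np.int64(235), np.int64(326), 12) [34 56 88] [ 50  89 140]
122 (np.int64(235), np.int64(326), 12) [34 57 88] [ 51  89 141]
back dir 89.99999 [92.40002 52.51739]
front dir -90.0 [76.30002 54.     ]Traceback (most recent call last):
  File "<stdin>", line 25, in <module>
IndexError: index 0 is out of bounds for axis 0 with size 0
```

Request:
step_arm(
  steps=[
    [0.25,0.033,0,0],
    [0.25,0,0,0],
    [0.25,0,0,0],
    [0.2,0,0,0],
    [0,0,0.2,0],
    [0,0,0.2,0],
    [0,0,0.2,0],
    [0,0,0.15,0],
    [0,0,0,0],
    [0,0,0,0],
  ],
)

```text
clock: 9.2
eef_pos: [0.4612, 0.1165, 0.0974]
orientation: [-0.0, 0.89, 0.457, -0.0]
force: [0.3, -0.5, -0.8]
opening: 0.466
grip_force: 30.0
```

```bash
python3 - <<'E'
from h import *
im,d,K,Rw,o=cam('wrist'); cv2.imwrite('pics/w3.png',im)
np.savez('w3.npz',im=im,d=d,K=K,Rw=Rw,o=o)
s=ctrl.observe(); print(s['eef_pos'],s['orientation'],s['force']); P=cloud(d,K,Rw,o)
t=s['eef_pos']; qq=s['orientation']; a=2*np.arctan2(qq[2],qq[1])
B=np.array([[np.cos(a),np.sin(a)],[np.sin(a),-np.cos(a)]]).T
L=lambda p:((np.atleast_2d(p)[:,:2]-t[:2])@B*1000).round(1)
m=cv2.inRange(cv2.cvtColor(im,cv2.COLOR_BGR2HSV),(22,180,150),(35,255,255))
n,l,st,c=cv2.connectedComponentsWithStats(m)
for i in range(1,n):
    if st[i,4]>40:
        zz=np.median(P[l==i][:,2]); q=L(plane(np.argwhere(l==i)[:,::-1],zz,K,Rw,o)); v=cv2.fitLine(q.astype(np.float32),2,0,.01,.01).ravel()
        print(st[i],zz,q.min(0),q.max(0),q.mean(0),v[1]/v[0])
E
```

```text
[0.46142222 0.11661369 0.097645  ] [-1.13904690e-05  8.89602106e-01  4.56736340e-01  8.81508563e-05] [ 0.14945038  0.7107899  -0.34126532]
[275 211   9  22 187] 0.13247500468275406 [33.5 -0.3] [43.   3.1] [38.43208556  1.5144385 ] -0.0362879
[275 274   9  34 304] 0.13752221909433082 [-0.  -0.4] [16.2  3.2] [8.18289474 1.38848684] 0.00016635931
```

View pics/w3.png

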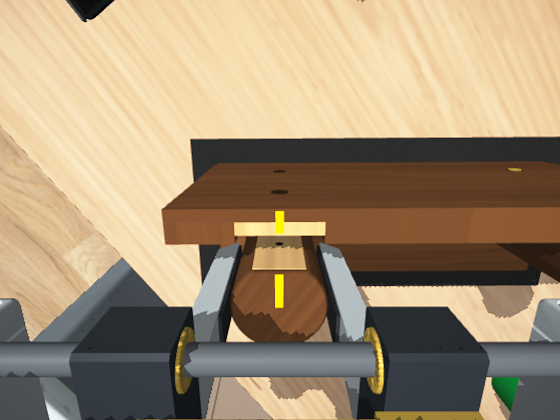

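The two yellow lines share column 279, so the post is centred and square, about 14 mm short of home. Its foot is about 5 mm above the base board, so I'll lower it gently.

Request:
step_arm(
  steps=[
    [0,0,0.05,0],
    [0,0,0.04,0],
    [0,0,0,0],
  ],
)

```text
clock: 9.55
eef_pos: [0.4613, 0.1166, 0.0928]
orientation: [-0.0, 0.89, 0.457, -0.0]
force: [0.6, 0.9, -1.3]
opening: 0.472
grip_force: 30.0
```

Request:
step_arm(
  steps=[
    [0,0,0.01,0],
    [0,0,0,0],
    [0,0,0,0],
  ],
)

```text
clock: 9.85
eef_pos: [0.4613, 0.1166, 0.0925]
orientation: [-0.0, 0.89, 0.457, 0.0]
force: [-0.3, -0.3, -1.9]
opening: 0.469
grip_force: 30.0
```

Request:
step_arm(
  steps=[
    [0.06,0,0,0],
    [0.06,0,0,0],
    [0.06,0,0,0],
    [0.04,0,0,0],
    [0.02,0,0,0],
    [0,0,0,0],
  ],
)

```text
clock: 10.45
eef_pos: [0.4683, 0.1265, 0.0924]
orientation: [-0.0, 0.89, 0.457, -0.0]
force: [0.2, 0.6, -1.3]
opening: 0.467
grip_force: 30.0
```

Request:
step_arm(
  steps=[
    [0.01,0,0,0],
    [0.01,0,0,0],
    [0,0,0,0],
    [0,0,0,0],
  ],
)

```text
clock: 10.85
eef_pos: [0.4689, 0.1272, 0.0925]
orientation: [-0.0, 0.89, 0.457, -0.0]
force: [0.9, -0.3, -2.5]
opening: 0.466
grip_force: 30.0
```

Request:
step_arm(
  steps=[
    [0.01,0,0,0],
    [0,0,0,0],
    [0,0,0,0],
  ],
)

```text
clock: 11.15
eef_pos: [0.4692, 0.1276, 0.0924]
orientation: [-0.0, 0.89, 0.457, -0.0]
force: [-0.6, 0.2, -2.4]
opening: 0.465
grip_force: 30.0
```

Request:
step_arm(
  steps=[
    [0.01,0,0,0],
    [0,0,0,0],
    [0,0,0,0],
  ],
)

```text
clock: 11.45
eef_pos: [0.4695, 0.128, 0.0925]
orientation: [-0.0, 0.89, 0.457, -0.0]
force: [-0.0, 0.8, -0.8]
opening: 0.468
grip_force: 30.0
```

Request:
step_arm(
  steps=[
    [0.006,0,0,0],
    [0,0,0,0],
    [0,0,0,0],
  ],
)

```text
clock: 11.75
eef_pos: [0.4696, 0.1282, 0.0924]
orientation: [-0.0, 0.89, 0.457, -0.0]
force: [-0.3, -0.4, -2.6]
opening: 0.466
grip_force: 30.0
```

Request:
step_arm(
  steps=[
    [0.006,0,0,0],
    [0,0,0,0],
    [0,0,0,0],
  ],
)

```text
clock: 12.05
eef_pos: [0.4697, 0.1283, 0.0924]
orientation: [0.0, 0.89, 0.457, -0.0]
force: [-3.1, -4.3, 0.8]
opening: 0.467
grip_force: 30.0
```

Request:
step_arm(
  steps=[
    [0.006,0,0,0],
    [0,0,0,0],
    [0,0,0,0],
  ],
)

```text
clock: 12.35
eef_pos: [0.4697, 0.1282, 0.0924]
orientation: [0.0, 0.89, 0.457, -0.001]
force: [-4.6, -5.3, 3.1]
opening: 0.465
grip_force: 30.0
```

Request:
step_arm(
  steps=[
    [0.006,0,0,0],
    [0,0,0,0],
    [0,0,0,0],
    [0,0,0,0],
  ],
)

```text
clock: 12.75
eef_pos: [0.4697, 0.1283, 0.0923]
orientation: [0.0, 0.89, 0.457, -0.001]
force: [-5.4, -7.1, 4.3]
opening: 0.466
grip_force: 30.0
```

```bash
python3 - <<'E'
from h import *
F=[]
for i in range(10):
    im,d,K,Rw,o=cam('wrist'); s=ctrl.observe(); F.append(np.r_[s['force'],s['wrist_torque']])
F=np.array(F); print(F.mean(0).round(2),F.std(0).round(2))
print('push',(F[:,:2]@[-.584,-.812]).round(1)); cv2.imwrite('pics/w4.png',im)
P=cloud(d,K,Rw,o); t=s['eef_pos']; qq=s['orientation']; print(t,qq); a=2*np.arctan2(qq[2],qq[1])
B=np.array([[np.cos(a),np.sin(a)],[np.sin(a),-np.cos(a)]]).T
m=cv2.inRange(cv2.cvtColor(im,cv2.COLOR_BGR2HSV),(22,180,150),(35,255,255))
n,l,st,c=cv2.connectedComponentsWithStats(m)
for i in range(1,n):
    if st[i,4]>40:
        zz=np.median(P[l==i][:,2]); q=(plane(np.argwhere(l==i)[:,::-1],zz,K,Rw,o)[:,:2]-t[:2])@B*1000
        print(st[i],zz,q.min(0),q.max(0),q.mean(0))
E
```

```text
[-5.77 -7.1   5.07 -1.34  1.13  0.11] [0.57 0.26 0.43 0.03 0.03 0.03]
push [9.2 9.6 9.6 9.1 8.7 9.8 8.6 9.  9.2 8.7]
[0.46967384 0.12828114 0.09233337] [ 1.96156595e-04  8.89653998e-01  4.56634501e-01 -8.11369769e-04]
[275 247   9  22 182] 0.13242258517342353 [19.26330972 -0.17708855] [28.96361464  3.22312088] [24.13765708  1.63091582]
[275 274   9  34 298] 0.13244832233329445 [ 0.19582621 -0.27460433] [16.43404032  3.27468844] [8.2380279  1.49727002]
```

View pics/w4.png

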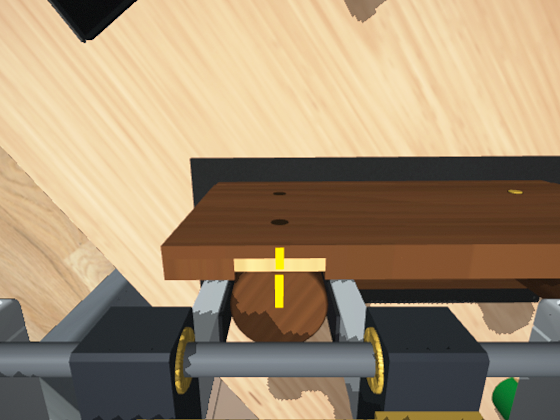

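The view shows the post seated in the groove, with the two yellow lines meeting at (279,272). The two tops are level at 0.132 m and the push is steady at about 9 N, so I'll hand it in.

```bash
python3 -c "
from bench import ctrl
print(ctrl.finish_job()); s=ctrl.observe(); print(s['force'],s['grip_force'],s['clock'])"
```

```text
the job is handed in; nothing more can be done
None
the job is handed in; nothing more can be done
```

The loose post is home in the empty groove, flat against the back board and still gripped at 30 N. It was pressing at a steady 9 N or so when I handed the job in at about 13 s. I touched nothing else, though I took no last picture of the other things, and the hand-in gave no verdict.

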